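# Spacer pile and stuck locating block at the crimping bench

## Robot

A 7-joint arm with a two-finger parallel gripper is mounted at the origin on the work surface. World frame = base frame: x ahead of the robot, y to its left, z up, the work surface at z = 0. Lengths are in m, angles in degrees, forces in N, time in s.
With the tool pointing down it reaches from about 0.425 to 0.8 m from the base axis. Payload 8.3 kg.
Tool frame: the origin (TCP) lies on the centre line of the jaws, within the pads' length; the fingertips stand 8 mm ahead of it and the grasp point (between the pads) lies 11 mm behind it; x points along the fingers, y is the direction in which the jaws open and shut, and the axes are right-handed (so a half turn about x gives the same grasp; the last joint's range is limited). The gripper opens to 85 mm and grips with 20 to 120 N. Pads are 22 mm wide; open, the fingers measure 114 mm over their backs; the gripper's body (76 mm by 85 mm) begins 54 mm behind the grasp point. The pads swing forward as they close: fully open they stand 13 mm farther back than shut.
Start: joints at [69.104, 21.967, 0.94, 78.501, -0.361, 79.538, -2.664], TCP at [0.186, -0.597, 0.239] pointing down, gripper open.
Joint ranges: [-169.22, 169.22], [-14.56, 117.87], [-87.37, 89.26], [10.42, 133.3], [-82.24, 262.24], [0.94, 117.77], [-172.7, 172.7]. Speed limits (degrees/s): [136.94, 136.94, 172.46, 172.46, 180, 180, 180].

## Interface

Orientations are given as a 3x3 rotation matrix whose columns are the frame's x, y, z axes.
In Python, from bench import r, vision, job gives the robot as it stands.
- The arm moves only by the shell command python3 -m crank 'ROWS' [OPENING] [FORCE]. ROWS is JSON, a list of rows, each an object of numbers: "tx", "ty", "tz": the shift along the tool's x, y, z in m; "ax", "ay", "az": the turn, a rotation vector about the tool's x, y, z in degrees. A call has 1 to 20 rows; each row is the pose to reach, as a shift and turn from the pose commanded when the call began, along the tool's axes at that moment; what a row does not reach only later rows make up. A row lasts 1/10 s, in which the tool goes at most 50 mm and 8.59 degrees, less where a joint would pass 70% of its speed; a pose out of reach is approached as far as the arm can. A call with a gripper value outside its range is refused whole. OPENING is the closure, from 0 (fully open) to 1 (shut), set as the call begins (- or left out, the last holds). The fingers move at their own pace and stop on an object; FORCE is the grip in N (left out, the last holds). Time passes only in rows, so rows that repeat a pose let the fingers close. It gives the time, the measured TCP pose, the force and the opening at its end, in the units of the state.
- r.get_obs(): the state, without advancing time (a new reading comes with each control period).
- vision.snapshot(name): name is "scene" or "top" or "wrist"; returns the picture (480x640x3 uint8, red, green, blue); there is no depth.
- vision.get_calibration(name): a dict with "fovy" (degrees; the focal length in pixels is half the picture's height over the tangent of half this angle, whatever the lens; pixels are square), "cx", "cy" (the principal point, pixels), "origin" and "rotation" of the camera in the world. Camera axes: x right, y up, looking along -z (the intrinsics and any distortion apply to the point x, -y, -z); pixel columns grow to the right and rows downward; lengths in m; the calibration is good to about 2 mm. A picture is of the moment at which its call begins: read the wrist's pose just before it. get_calibration takes no time and is no camera call; for the wrist camera it gives the pose at the moment of the call.
- job.close_job(): hands the job in, once; it reports no verdict.
The state is a dict: "clock": time; "joints": joint angles; "dq": joint speeds; "effort": joint torques, N m; "position": TCP position; "eef_rot": TCP orientation; "ft_force": force on the tool from outside, world axes, zero at the start; "wrist_torque": the same for the moment, N m; "opening": opening from 0.0 (shut) to 1.0 (fully open).
Only numpy, scipy, OpenCV 4.12 (cv2) and the standard library are available. Lean on these libraries where they do the work, as an engineer would, in place of code of your own. Each camera call takes 0.05 s, during which the arm holds its last target. There are 200 camera calls.

## Task

To raise the crimp height, first stack the two thin steel spacer plates squarely on the thick one, edges lined up, and let go of the pile. Then rock the tightly held aluminium locating block to one side and to the other in its nest until both side cheeks are pushed back and it comes free, and finish while still holding it, upright and still, straight above the nest and just clear of it (2 to 3 cm), ready for the pile to be slipped under. Leave the other things on the bench where they are.

Things in the scene. Friction and masses are not known exactly. Their poses are not given: they have to be found in the camera images.
- spacer_thick_c (a point): Centre (half-way up) of the thick steel spacer plate: 48 x 36 x 14 mm, 0.19 kg, flat on the bench, x along its 48 mm side, y along its 36 mm side, z up. Two dark dots on top. It is the bottom of the pile. Which of the three plate spots it lies on varies.
- spacer_a_c (a point): Centre (half-way up) of a thin steel spacer plate: 48 x 36 x 8 mm, 0.11 kg, flat on the bench, x along its 48 mm side, y along its 36 mm side, z up. Two dark dots on top. The two thin plates may be stacked in either order.
- spacer_b_c (a point): Centre (half-way up) of the other thin steel spacer plate, same size and axes as spacer_a.
- block_head (a point): Centre of the square head of the aluminium locating block, where it is gripped: 34 x 34 mm, 52 mm tall, upright. 78 mm above the underside of the foot, 26 mm below the top (block 104 mm tall, 0.2 to 0.5 kg). Axes parallel to the nest's at the start: z up, rocking is about x, towards +y and -y.
- block_foot (a point): Centre of the underside of the block, 78 mm below block_head, same axes. From the foot up the block is, in y: a tongue 14 mm wide (0 to 14 mm up), 42 mm wide with a 4 mm shoulder each side (14 to 36 mm), 34 mm wide (36 to 104 mm). It is 50 mm long in x up to 52 mm. It stands on the tongue, and rocks about the tongue's lower edges at y = +7 and -7 mm.
- nest: Fixed steel nest; origin at the centre of the underside of its bed plate (130 x 150 x 12 mm) on the bench, z up. The block stands on the bed plate, its tongue in a groove along x (16 mm wide, 5 mm deep), so its foot cannot shift in y. End posts on the +x and -x sides, 52 mm high over the bench, stop it along x. Cheeks stand on its +y and -y sides.
- cheek_left_lip (a point): Top inner edge of the lip of the cheek on the nest's +y side, 48 mm long in x, top 59 mm above the bench (the nest's highest part). The lip is 7.5 mm thick, overhangs the block's shoulder by 3.5 mm in y, 3.5 mm above it: pulled straight up, the block rises 3.5 mm and is stopped by both lips until both cheeks are pushed out.
- cheek_right_lip (a point): The same on the nest's -y side. Leaning the block's head towards a cheek pushes that cheek out: a lean of about 0.14 rad pushes it about 5 mm, which is enough; more than 0.18 rad is not possible. With both pushed out the block lifts straight out.
- cheek_left (a joint): How far the cheek on the nest's +y side has slid out towards +y, in m: 0 to 0.008, starts at 0 to 0.0008. It is stiff (about 9 N) and stays where it is pushed. It is off the shoulder at 0.0035 or more.
- cheek_right (a joint): The same for the cheek on the nest's -y side, which slides out towards -y.
- driver_grip (a point): Bystander: screwdriver with black handle lying on the bench, 170 mm long; point on its handle.
- oil: Bystander: small white oil bottle, 44 mm across, 110 mm tall; origin at the centre of its underside.
- spool: Bystander: small grey spool of copper wire standing flat, 70 mm across, 40 mm tall; origin at the centre of its underside.
- wrench_grip (a point): Bystander: steel wrench lying on the bench, 150 mm long; point on its handle.
- collar: Bystander: steel shaft collar, 40 mm across, 14 mm tall; origin at the centre of its underside.
There are look-alikes about, which are no part of the job. What is shaped like the part that bears spacer_a_c but orange is not meant. Leave any green look-alike of the part that bears spacer_thick_c alone.

How it is judged:
By the outcome, as a careful person would: the job done as asked, in the order asked, and still so for the second after the job is handed in, while the arm keeps its last pose, push and grip.
It also fails if it takes over 61 s, if anything falls off the work surface, if the arm or the gripper's body presses on something with over 40 N, if the wrist force passes 120 N, or if a joint passes its speed limit or range.

## Working session

There is one attempt and no reset: what is moved stays moved. The work goes in short steps, Python scripts to look and compute and a shell command to move; the robot and the scene stay as the last step left them, time stands still between calls to the robot, and variables do not carry over. Pictures are saved under pics/ and viewed, about 8 in all and at most 12, crops included, and the job is handed in when it is done.

```bash
mkdir -p pics; ls
python3 - <<'E'
from bench import r, vision, job
import cv2
for n in ("top","scene"):
    cv2.imwrite(f"pics/{n}0.png",vision.snapshot(n)[:,:,::-1]); print(n,vision.get_calibration(n))
print(r.get_obs())
E
```

```text
pics
top {'fovy': 45.758752807821104, 'cx': 321.00958141736766, 'cy': 244.96062587256313, 'origin': array([ 0.35657384, -0.01528508,  1.1912729 ]), 'rotation': array([[ 0.01056472,  0.98271772, -0.18480875],
       [-0.999762  ,  0.01390875,  0.0168075 ],
       [ 0.01908748,  0.1845872 ,  0.98263077]])}
scene {'fovy': 46.89242374366043, 'cx': 320.4979676469897, 'cy': 239.1527761216445, 'origin': array([0.89689624, 0.4437091 , 0.95810972]), 'rotation': array([[-0.8061561 , -0.49533632,  0.32365764],
       [ 0.59167556, -0.66957151,  0.44899224],
       [-0.00569023,  0.55345815,  0.83285755]])}
{'clock': 0.1, 'joints': array([69.10271425, 22.01132632,  0.93757459, 78.55628578, -0.36081957,
       79.53674988, -2.66364854]), 'dq': array([-0.03637996, -0.19433954, -0.04479611, -0.23613614, -0.02771851,
       -0.06131604,  0.02553649]), 'effort': array([ 3.15181911e-03, -6.29133511e+01,  8.47340953e-01, -3.72759855e+01,
        1.66568760e-02,  1.04246114e-02,  4.86815316e-05]), 'position': array([ 0.1857012 , -0.59631378,  0.23836116]), 'eef_rot': array([[-5.50244347e-04,  2.97345039e-01, -9.54769933e-01],
       [ 1.68480300e-03, -9.54768447e-01, -2.97345547e-01],
       [-9.99998429e-01, -1.77221195e-03,  2.43881262e-05]]), 'ft_force': array([0.90596498, 0.57242768, 0.08440969]), 'wrist_torque': array([-0.05337731, -0.02463823, -0.05129598]), 'opening': 0.9997806868257308}
```

View pics/top0.png

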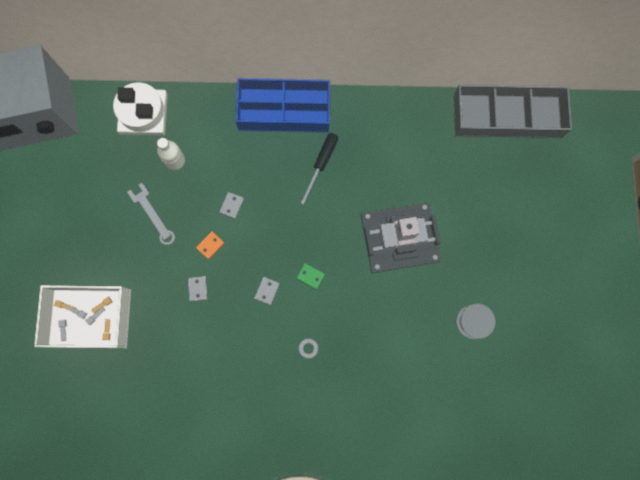

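View pics/scene0.png

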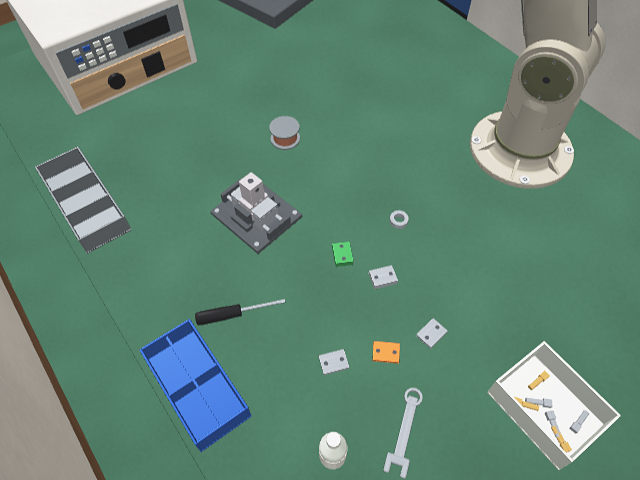

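The top view shows grey plates near (231,205), (198,288) and (266,291), the orange one at (210,245), the green one at (311,276), and the nest at (402,237). I'll enlarge these to find the thick plate.

```bash
cat > h.py <<'E'
import numpy as np, cv2
from bench import r, vision, job
def ray(c,u,v):
    f=240/np.tan(np.radians(c['fovy']/2)); d=np.array([(u-c['cx'])/f,-(v-c['cy'])/f,-1.]); return c['rotation']@d
def at(c,u,v,z):
    d=ray(c,u,v); o=c['origin']; return o+d*(z-o[2])/d[2]
def proj(c,p):
    f=240/np.tan(np.radians(c['fovy']/2)); q=c['rotation'].T@(np.array(p)-c['origin']); return c['cx']+f*q[0]/-q[2], c['cy']-f*q[1]/-q[2]
E
python3 - <<'E'
from h import *
T=cv2.imread('pics/top0.png');S=cv2.imread('pics/scene0.png')
t=[(231,205),(198,288),(266,291)]; s=[(334,362),(432,333),(383,276)]
cs=[vision.get_calibration(n) for n in('top','scene')]
cr=lambda I,p,h:cv2.resize(I[p[1]-h:p[1]+h,p[0]-h:p[0]+h],(264,264),interpolation=cv2.INTER_CUBIC)
cv2.imwrite('pics/c1.png',np.vstack([np.hstack([cr(T,p,20) for p in t]),np.hstack([cr(S,p,22) for p in s])]))
for p,q in zip(t,s): print(at(cs[0],*p,.01),at(cs[1],*q,.01))
a=cv2.resize(T[195:280,355:450],(475,425),interpolation=cv2.INTER_CUBIC);b=cv2.resize(S[165:255,205:305],(500,450),interpolation=cv2.INTER_CUBIC)
cv2.imwrite('pics/c2.png',np.hstack([cv2.resize(a,(390,349)),cv2.resize(b,(388,349))]))
E
```

```text
[0.66284004 0.15764777 0.01      ] [0.66542279 0.16011206 0.01      ]
[0.48424191 0.21888114 0.01      ] [0.48603463 0.22276836 0.01      ]
[0.4797751  0.07781428 0.01      ] [0.48106565 0.07596819 0.01      ]
```

View pics/c1.png

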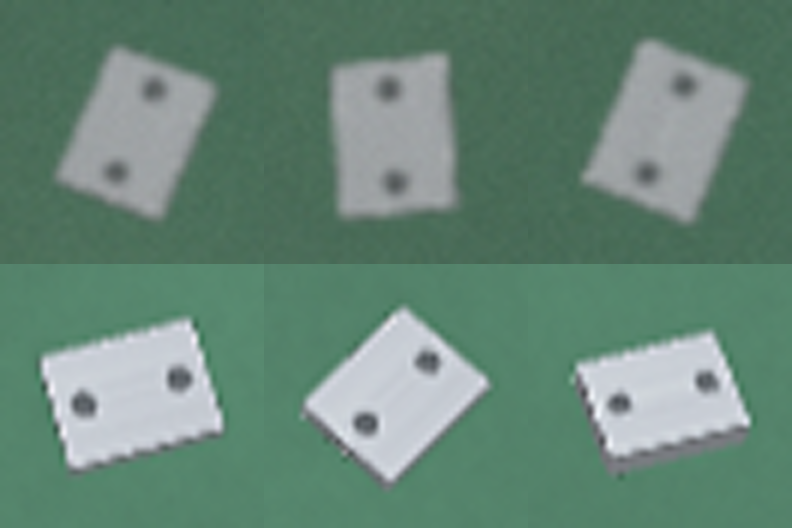

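View pics/c2.png

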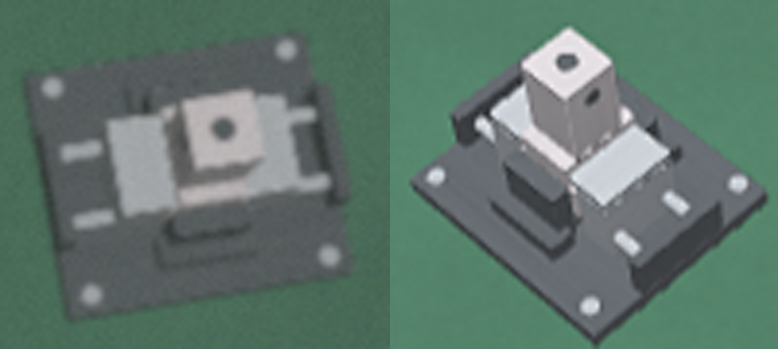

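The scene crop shows a visible side wall on the third plate only, so it is the thick one (top px 266,291). Next I'll measure all the poses.

Run:
```python
from h import *
for n,pts in (('top',[(231,205),(198,288),(266,291)]),('scene',[(334,362),(432,333),(383,276)])):
    I=cv2.imread(f'pics/{n}0.png');c=vision.get_calibration(n)
    hsv=cv2.cvtColor(I,cv2.COLOR_BGR2HSV)
    for p,z in zip(pts,(.008,.008,.014)):
        # rectify plane z around estimate, 0.25mm/px
        ctr=at(c,*p,z); W=np.array([[-.05,-.05],[.05,-.05],[.05,.05],[-.05,.05]])
        src=np.float32([proj(c,[ctr[0]+a,ctr[1]+b,z]) for a,b in W]); dst=np.float32((W+.05)*4000)
        R=cv2.warpPerspective(I,cv2.getPerspectiveTransform(src,dst),(400,400),flags=cv2.INTER_CUBIC)
        h=cv2.cvtColor(R,cv2.COLOR_BGR2HSV); g=R[:,:,2].astype(int)
        m=(g>( (g[200,200]+np.median(g[:30]))/2)).astype(np.uint8)
        m=cv2.morphologyEx(m,cv2.MORPH_CLOSE,np.ones((15,15)))
        k,_=cv2.findContours(m,0,2);k=max(k,key=cv2.contourArea);(x,y),(w,hh),a=cv2.minAreaRect(k)
        if w<hh:a+=90
        print(n,np.round([ctr[0]-.05+x/4000,ctr[1]-.05+y/4000],4),'size',np.round([w/4,hh/4],1),'yaw long',round(a%180,1))
c=vision.get_calibration('top')
q=np.array([at(c,355+u/4.105,195+v/4.105,.012)[:2] for u,v in[(27,75),(305,37),(352,270),(70,320)]])
print('bed',q.round(4),q.mean(0),[np.linalg.norm(q[i]-q[i-1]).round(3) for i in range(4)],[np.degrees(np.arctan2(*(q[i]-q[i-1])[::-1])).round(1) for i in range(4)])
q=np.array([at(c,355+u/4.105,195+v/4.105,.116)[:2] for u,v in[(181,98),(253,90),(263,160),(192,169)]])
print('head top',q.mean(0),[np.linalg.norm(q[i]-q[i-1]).round(3) for i in range(4)],[np.degrees(np.arctan2(*(q[i]-q[i-1])[::-1])).round(1) for i in range(4)])
c=vision.get_calibration('scene')
print('head hole scene',at(c,205+(567-390)*100/388,165+62*90/349,.116))
q=np.array([at(c,205+(u-390)*100/388,165+v*90/349,.116)[:2] for u,v in[(524,63),(568,27),(612,60),(567,100)]]);print(q.mean(0),[np.degrees(np.arctan2(*(q[i]-q[i-1])[::-1])).round(1) for i in range(4)])
w=vision.get_calibration('wrist');o=r.get_obs();print(w, o['eef_rot'].T@(w['origin']-o['position']), o['eef_rot'].T@w['rotation'])
```

```text
top [0.6644 0.1575] size [37.7 49.6] yaw long 159.1
top [0.4841 0.221 ] size [49.6 37.8] yaw long 7.1
top [0.481  0.0765] size [37.5 49.2] yaw long 158.6
scene [0.6646 0.1574] size [37.3 48.7] yaw long 159.0
scene [0.4856 0.2205] size [51.  36.4] yaw long 6.9
scene [0.4819 0.0761] size [37.7 49.2] yaw long 159.3
bed [[ 0.6484 -0.1214]
 [ 0.6711 -0.267 ]
 [ 0.548  -0.2882]
 [ 0.5202 -0.143 ]] [ 0.59695263 -0.2049096 ] [np.float64(0.13), np.float64(0.147), np.float64(0.125), np.float64(0.148)] [np.float64(9.6), np.float64(-81.2), np.float64(-170.2), np.float64(100.8)]
head top [ 0.59777698 -0.20444276] [np.float64(0.035), np.float64(0.035), np.float64(0.034), np.float64(0.034)] [np.float64(7.8), np.float64(-82.7), np.float64(-173.2), np.float64(98.1)]
head hole scene [ 0.59885719 -0.20267997  0.116     ]
[ 0.59864452 -0.20229612] [np.float64(-81.9), np.float64(-167.3), np.float64(101.1), np.float64(14.5)]
{'fovy': 59.42783368520053, 'cx': 314.44011845006554, 'cy': 242.37088663714272, 'origin': array([ 0.25508748, -0.57488394,  0.37354132]), 'rotation': array([[ 0.29739438,  0.91571482,  0.2702276 ],
       [-0.95475381,  0.28562484,  0.08284691],
       [-0.00131957, -0.28263903,  0.95922544]])} [-1.35182023e-01 -6.84393753e-05 -7.26167043e-02] [[-4.52641730e-04  2.82615944e-01 -9.59233039e-01]
 [ 9.99999896e-01  7.85731225e-05 -4.48728983e-04]
 [-5.14480303e-05 -9.59233143e-01 -2.82615951e-01]]
```

```bash
cat >> h.py <<'E'
def plan(x,y,z,yaw):  # TCP target, tool down, jaw yaw (mod 180)
    o=r.get_obs();R=o['eef_rot'];d=R.T@(np.array([x,y,z])-o['position'])
    cur=np.degrees(np.arctan2(R[1,1],R[0,1])); dy=(yaw-cur+90)%180-90
    T=np.array([[0,-np.sin(np.radians(cur+dy)),0]]) 
    a=np.radians(cur+dy); yv=np.array([np.cos(a),np.sin(a),0]); xv=np.array([0,0,-1.]); Rt=np.c_[xv,yv,np.cross(xv,yv)]
    rv=np.degrees(cv2.Rodrigues(R.T@Rt)[0].ravel())
    print('t',d.round(4),'a',rv.round(2),'| clock',round(o['clock'],2),'pos',o['position'].round(4),'yaw',cur.round(2),'F',o['ft_force'].round(1),'op',round(o['opening'],3),'j7',o['joints'][6].round(1))
def plate(cam,x,y,z,img=None):  # rectified rect fit near x,y on plane z
    c=vision.get_calibration(cam); I=vision.snapshot(cam)[:,:,::-1].copy() if img is None else img
    W=np.array([[-.045,-.045],[.045,-.045],[.045,.045],[-.045,.045]])
    src=np.float32([proj(c,[x+a,y+b,z]) for a,b in W]); dst=np.float32((W+.045)*4000)
    R=cv2.warpPerspective(I,cv2.getPerspectiveTransform(src,dst),(360,360),flags=cv2.INTER_CUBIC)
    g=R[:,:,2].astype(int); m=(g>(g[180,180]+np.median(g[:30]))/2).astype(np.uint8)
    m=cv2.morphologyEx(m,cv2.MORPH_CLOSE,np.ones((25,25))); m=cv2.morphologyEx(m,cv2.MORPH_OPEN,np.ones((25,25)))
    k,_=cv2.findContours(m,0,2);k=max(k,key=cv2.contourArea);(u,v),(w,h),a=cv2.minAreaRect(k)
    if w<h:a+=90
    print(cam,np.round([x-.045+u/4000,y-.045+v/4000],4),'size',np.round([w/4,h/4],1),'yaw long',round(a%180,1)); return I,R
E
python3 -c "
from h import *
plan(.6645,.1575,.16,69)"
```

```text
t [ 0.0794 -0.5772 -0.6813] a [38.3   0.04  0.1 ] | clock 0.1 pos [ 0.1857 -0.5963  0.2384] yaw -72.7 F [0.9 0.6 0.1] op 1.0 j7 -2.7
```

```bash
P='{"tx":0.079,"ty":-0.577,"tz":-0.681,"ax":38.3}'; echo; python3 -m crank '[{"tx":0.079,"ty":-0.577,"tz":-0.681,"ax":38.3},{"tx":0.079,"ty":-0.577,"tz":-0.681,"ax":38.3},{"tx":0.079,"ty":-0.577,"tz":-0.681,"ax":38.3},{"tx":0.079,"ty":-0.577,"tz":-0.681,"ax":38.3},{"tx":0.079,"ty":-0.577,"tz":-0.681,"ax":38.3},{"tx":0.079,"ty":-0.577,"tz":-0.681,"ax":38.3},{"tx":0.079,"ty":-0.577,"tz":-0.681,"ax":38.3},{"tx":0.079,"ty":-0.577,"tz":-0.681,"ax":38.3},{"tx":0.079,"ty":-0.577,"tz":-0.681,"ax":38.3},{"tx":0.079,"ty":-0.577,"tz":-0.681,"ax":38.3},{"tx":0.079,"ty":-0.577,"tz":-0.681,"ax":38.3},{"tx":0.079,"ty":-0.577,"tz":-0.681,"ax":38.3},{"tx":0.079,"ty":-0.577,"tz":-0.681,"ax":38.3},{"tx":0.079,"ty":-0.577,"tz":-0.681,"ax":38.3},{"tx":0.079,"ty":-0.577,"tz":-0.681,"ax":38.3},{"tx":0.079,"ty":-0.577,"tz":-0.681,"ax":38.3},{"tx":0.079,"ty":-0.577,"tz":-0.681,"ax":38.3},{"tx":0.079,"ty":-0.577,"tz":-0.681,"ax":38.3},{"tx":0.079,"ty":-0.577,"tz":-0.681,"ax":38.3},{"tx":0.079,"ty":-0.577,"tz":-0.681,"ax":38.3}]' 0.4 40
python3 -c "
from h import *
plan(.6645,.1575,.03,69)
I,R=plate('wrist',.6645,.1575,.008)
cv2.imwrite('pics/w1.png',I)"
```

```text
t [ 0.2094 -0.577  -0.6813] a [38.3   0.04  0.1 ] | clock 0.1 pos [ 0.1857 -0.5963  0.2384] yaw -72.7 F [0.9 0.6 0.1] op 1.0 j7 -2.7validation failed for argument at $[0]...
Traceback (most recent call last):
  File "h.py", line 23, in plate
    k,_=cv2.findContours(m,0,2);k=max(k,key=cv2.contourArea);(u,v),(w,h),a=cv2.minAreaRect(k)
                                  ~~~^^^^^^^^^^^^^^^^^^^^^^^
ValueError: max() iterable argument is empty
```

```bash
python3 -m crank '[{"tx":0.079,"ty":-0.577,"tz":-0.681,"ax":38.3,"ay":0,"az":0},{"tx":0.079,"ty":-0.577,"tz":-0.681,"ax":38.3,"ay":0,"az":0},{"tx":0.079,"ty":-0.577,"tz":-0.681,"ax":38.3,"ay":0,"az":0},{"tx":0.079,"ty":-0.577,"tz":-0.681,"ax":38.3,"ay":0,"az":0},{"tx":0.079,"ty":-0.577,"tz":-0.681,"ax":38.3,"ay":0,"az":0},{"tx":0.079,"ty":-0.577,"tz":-0.681,"ax":38.3,"ay":0,"az":0},{"tx":0.079,"ty":-0.577,"tz":-0.681,"ax":38.3,"ay":0,"az":0},{"tx":0.079,"ty":-0.577,"tz":-0.681,"ax":38.3,"ay":0,"az":0},{"tx":0.079,"ty":-0.577,"tz":-0.681,"ax":38.3,"ay":0,"az":0},{"tx":0.079,"ty":-0.577,"tz":-0.681,"ax":38.3,"ay":0,"az":0},{"tx":0.079,"ty":-0.577,"tz":-0.681,"ax":38.3,"ay":0,"az":0},{"tx":0.079,"ty":-0.577,"tz":-0.681,"ax":38.3,"ay":0,"az":0},{"tx":0.079,"ty":-0.577,"tz":-0.681,"ax":38.3,"ay":0,"az":0},{"tx":0.079,"ty":-0.577,"tz":-0.681,"ax":38.3,"ay":0,"az":0},{"tx":0.079,"ty":-0.577,"tz":-0.681,"ax":38.3,"ay":0,"az":0},{"tx":0.079,"ty":-0.577,"tz":-0.681,"ax":38.3,"ay":0,"az":0},{"tx":0.079,"ty":-0.577,"tz":-0.681,"ax":38.3,"ay":0,"az":0},{"tx":0.079,"ty":-0.577,"tz":-0.681,"ax":38.3,"ay":0,"az":0},{"tx":0.079,"ty":-0.577,"tz":-0.681,"ax":38.3,"ay":0,"az":0},{"tx":0.079,"ty":-0.577,"tz":-0.681,"ax":38.3,"ay":0,"az":0}]' 0.4 40
python3 -c "
from h import *
plan(.6645,.1575,.03,69)
I=vision.snapshot('wrist')[:,:,::-1].copy()
cv2.imwrite('pics/w1.png',I)
I,R=plate('wrist',.6645,.1575,.008,I)"
```

```text
clock: 2.15
position: [0.664, 0.1589, 0.1587]
eef_rot: [[-0.002, -0.355, -0.935], [0.001, -0.935, 0.355], [-1.0, 0.0, 0.002]]
ft_force: [0.1, -0.2, 0.2]
opening: 0.598
t [ 0.1287  0.0011 -0.0013] a [ 0.18  0.14 -0.02] | clock 2.15 pos [0.664  0.1589 0.1587] yaw -110.82 F [ 0.1 -0.2  0.2] op 0.598 j7 -135.4
wrist [0.6648 0.1546] size [36.6 48.6] yaw long 158.7
```

View pics/w1.png

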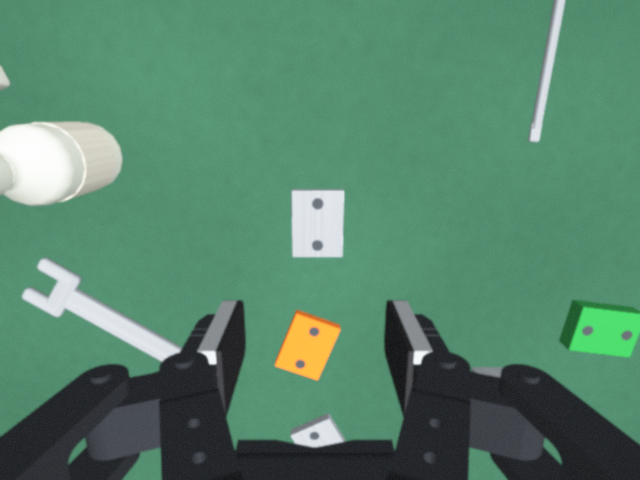

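Wrist view: the plate at (318,223) lies centred between the jaws (~315) and squared to them; nothing is near the fingers.

```bash
python3 -m crank '[{"tx":0.05,"ty":0.002,"tz":-0.002,"ax":0.2,"ay":0.1,"az":0},{"tx":0.1,"ty":0.002,"tz":-0.002,"ax":0.2,"ay":0.1,"az":0},{"tx":0.13,"ty":0.002,"tz":-0.002,"ax":0.2,"ay":0.1,"az":0},{"tx":0.143,"ty":0.002,"tz":-0.002,"ax":0.2,"ay":0.1,"az":0},{"tx":0.149,"ty":0.002,"tz":-0.002,"ax":0.2,"ay":0.1,"az":0},{"tx":0.149,"ty":0.002,"tz":-0.002,"ax":0.2,"ay":0.1,"az":0},{"tx":0.149,"ty":0.002,"tz":-0.002,"ax":0.2,"ay":0.1,"az":0}]' 0.4 40
python3 -c "
from h import *
plan(.6647,.1565,.008,69)
I=vision.snapshot('wrist')[:,:,::-1].copy()
cv2.imwrite('pics/w2.png',I)"
```

```text
clock: 2.9
position: [0.6672, 0.1541, 0.0138]
eef_rot: [[0.005, -0.362, -0.932], [0.0, -0.932, 0.362], [-1.0, -0.002, -0.005]]
ft_force: [-0.0, 0.4, 1.0]
opening: 0.601
t [ 0.0058 -0.0013  0.0032] a [-0.24 -0.28  0.12] | clock 2.9 pos [0.6672 0.1541 0.0138] yaw -111.24 F [-0.   0.4  1. ] op 0.601 j7 -137.8
```

View pics/w2.png

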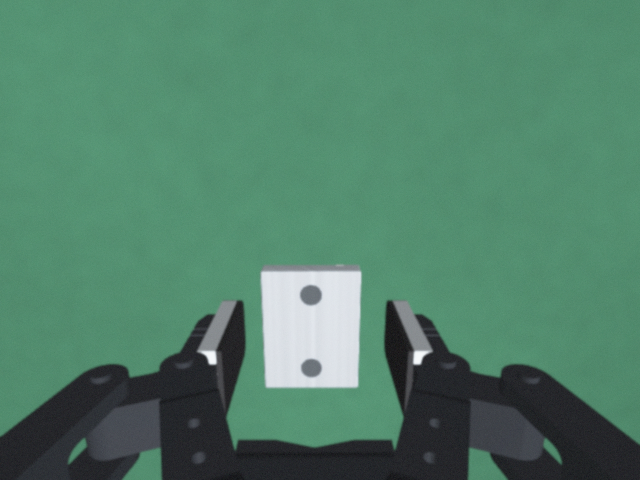

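```bash
python3 -c "
from h import *
c=vision.get_calibration('wrist'); p=at(c,311,331,.008); print(p)
I=cv2.imread('pics/w2.png'); plate('wrist',p[0],p[1],.008,I)
plan(p[0],p[1],.008,69)
o=r.get_obs();g=o['position']+o['eef_rot'][:,0]*.004
print(proj(c,g))
for s in(-1,1):print([np.round(proj(c,g+o['eef_rot'][:,1]*.0255*s+o['eef_rot'][:,2]*.011*k)) for k in(-1,1)])"
```

```text
[0.66453602 0.15721918 0.008     ]
wrist [0.6645 0.1573] size [36.1 48.4] yaw long 159.0
t [ 0.0058 -0.0017  0.0035] a [-0.22 -0.28  0.13] | clock 2.95 pos [0.6671 0.1544 0.0138] yaw -111.22 F [ 0.  -0.7 -0.3] op 0.6 j7 -137.8
(np.float64(315.63898834602026), np.float64(324.850770324555))
[array([245., 297.]), array([247., 351.])]
[array([387., 297.]), array([384., 351.])]
```

```bash
python3 -m crank '[{"tx":0.003,"ty":-0.0017,"tz":0.0035,"ax":-0.2,"ay":-0.3,"az":0},{"tx":0.006,"ty":-0.0017,"tz":0.0035,"ax":-0.2,"ay":-0.3,"az":0},{"tx":0.006,"ty":-0.0017,"tz":0.0035,"ax":-0.2,"ay":-0.3,"az":0},{"tx":0.006,"ty":-0.0017,"tz":0.0035,"ax":-0.2,"ay":-0.3,"az":0}]' 0.4 40
python3 -c "
from h import *
plan(.6645,.1573,.008,69)"
```

```text
clock: 3.35
position: [0.6629, 0.1569, 0.0052]
eef_rot: [[-0.003, -0.358, -0.934], [0.001, -0.934, 0.358], [-1.0, 0.0, 0.004]]
ft_force: [0.4, 0.3, 0.5]
opening: 0.606
t [-0.0028 -0.0009 -0.0013] a [-0.    0.21 -0.01] | clock 3.35 pos [0.6629 0.1569 0.0052] yaw -111.0 F [0.4 0.3 0.5] op 0.606 j7 -137.8
```

```bash
python3 -m crank '[{"tx":-0.002,"ty":-0.001,"tz":-0.001,"ax":0,"ay":0.1,"az":0},{"tx":-0.002,"ty":-0.001,"tz":-0.001,"ax":0,"ay":0.1,"az":0},{"tx":-0.002,"ty":-0.001,"tz":-0.001,"ax":0,"ay":0.1,"az":0}]' 0.4 40
python3 -c "
from h import *
plan(.6645,.1573,.008,69)"
python3 -m crank '[{"tx":0,"ty":0,"tz":0,"ax":0,"ay":0,"az":0},{"tx":0,"ty":0,"tz":0,"ax":0,"ay":0,"az":0},{"tx":0,"ty":0,"tz":0,"ax":0,"ay":0,"az":0},{"tx":0,"ty":0,"tz":0,"ax":0,"ay":0,"az":0},{"tx":0,"ty":0,"tz":0,"ax":0,"ay":0,"az":0},{"tx":0,"ty":0,"tz":0,"ax":0,"ay":0,"az":0}]' 1 50
python3 -c "
from h import *
plan(.6645,.1573,.008,69)"
```

```text
clock: 3.65
position: [0.6645, 0.1576, 0.0076]
eef_rot: [[-0.001, -0.358, -0.934], [0.001, -0.934, 0.358], [-1.0, -0.0, 0.001]]
ft_force: [0.2, 0.6, 0.0]
opening: 0.599
t [-0.0004  0.0003 -0.0001] a [-0.    0.08  0.02] | clock 3.65 pos [0.6645 0.1576 0.0076] yaw -111.0 F [0.2 0.6 0. ] op 0.599 j7 -137.8
clock: 4.25
position: [0.6645, 0.1576, 0.0077]
eef_rot: [[-0.001, -0.358, -0.934], [0.001, -0.934, 0.358], [-1.0, -0.0, 0.001]]
ft_force: [-0.8, -0.0, 4.0]
opening: 0.402
t [-0.0003  0.0003 -0.0001] a [-0.01  0.08  0.02] | clock 4.25 pos [0.6645 0.1576 0.0077] yaw -111.01 F [-0.8 -0.   4. ] op 0.402 j7 -137.8
```

```bash
python3 -m crank '[{"tx":-0.03,"ty":0,"tz":0,"ax":0,"ay":0,"az":0},{"tx":-0.07,"ty":0,"tz":0,"ax":0,"ay":0,"az":0},{"tx":-0.1,"ty":0.03,"tz":0.03,"ax":0,"ay":0,"az":0},{"tx":-0.13,"ty":0.06,"tz":0.06,"ax":0,"ay":0,"az":0},{"tx":-0.152,"ty":0.09,"tz":0.09,"ax":0,"ay":0,"az":0},{"tx":-0.152,"ty":0.12,"tz":0.12,"ax":0,"ay":0,"az":0},{"tx":-0.152,"ty":0.1413,"tz":0.1418,"ax":0,"ay":0,"az":0},{"tx":-0.152,"ty":0.1413,"tz":0.1418,"ax":0,"ay":0,"az":0},{"tx":-0.152,"ty":0.1413,"tz":0.1418,"ax":0,"ay":0,"az":0},{"tx":-0.152,"ty":0.1413,"tz":0.1418,"ax":0,"ay":0,"az":0},{"tx":-0.152,"ty":0.1413,"tz":0.1418,"ax":0,"ay":0,"az":0}]'
python3 -c "
from h import *
I=vision.snapshot('wrist')[:,:,::-1].copy()
cv2.imwrite('pics/w3.png',I)
plan(.4815,.0763,.028,69)
plate('wrist',.4815,.0763,.014,I)
c=vision.get_calibration('wrist');o=r.get_obs()
# held plate: image-fit on its top plane
z=o['position'][2]+.0003+.0
plate('wrist',o['position'][0],o['position'][1],z,I)"
```

```text
clock: 5.35
position: [0.4822, 0.0769, 0.1593]
eef_rot: [[-0.002, -0.358, -0.934], [0.001, -0.934, 0.358], [-1.0, -0.001, 0.002]]
ft_force: [0.1, -0.9, -1.2]
opening: 0.405
t [ 0.1313  0.0009 -0.    ] a [0.04 0.14 0.03] | clock 5.4 pos [0.4821 0.0769 0.1593] yaw -110.96 F [-0.1  1.5 -1.1] op 0.407 j7 -128.0
wrist [0.4722 0.0867] size [68.8 71.5] yaw long 0.0
wrist [0.4948 0.0743] size [39.9 74.9] yaw long 162.7
```

View pics/w3.png

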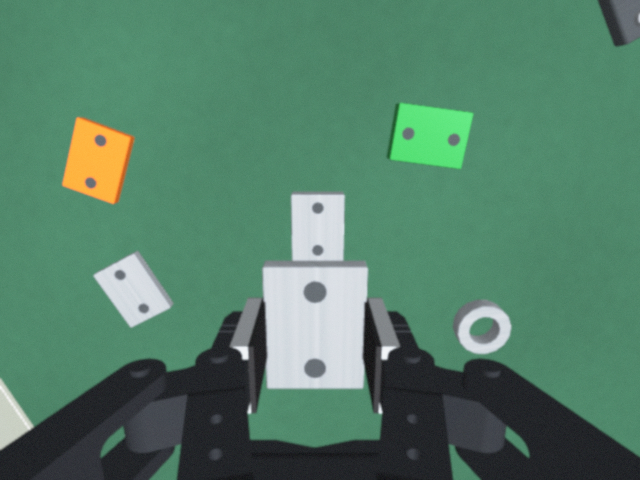

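```bash
python3 -c "
from h import *
I=cv2.imread('pics/w3.png')
def dots(boxes):
    out=[]
    for u0,u1,v0,v1 in boxes:
        g=I[v0:v1,u0:u1,1].astype(int); m=g<150; v,u=np.nonzero(m); out.append((u.mean()+u0,v.mean()+v0))
    return out
c=vision.get_calibration('wrist');o=r.get_obs()
a=dots([(308,328,199,217),(308,328,242,258)]);b=dots([(300,330,280,304),(300,330,356,380)])
print(a,b)
P=[at(c,*q,.014) for q in a];Q=[at(c,*q,o['position'][2]+.0003) for q in b]
for X in(P,Q): m=(X[0]+X[1])/2; d=X[0]-X[1]; print(m.round(4),np.linalg.norm(d).round(4),np.degrees(np.arctan2(d[1],d[0])).round(2)%180)
plan(.4815,.0763,.028,69)
"
```

```text
[(np.float64(317.3614457831325), np.float64(207.55421686746988)), (np.float64(317.2972972972973), np.float64(249.90540540540542))] [(np.float64(314.62393162393164), np.float64(291.65811965811963)), (np.float64(314.52027027027026), np.float64(367.77702702702703))]
[0.4807 0.0759 0.014 ] 0.0301 159.07
[0.4821 0.0773 0.1596] 0.0302 158.98
t [ 0.1313  0.0009 -0.    ] a [0.04 0.14 0.03] | clock 5.4 pos [0.4821 0.0769 0.1593] yaw -110.96 F [-0.1  1.5 -1.1] op 0.407 j7 -128.0
```

```bash
python3 -m crank '[{"tx":0.05,"ty":0.0013,"tz":0.0004,"ax":0,"ay":0.1,"az":0},{"tx":0.09,"ty":0.0013,"tz":0.0004,"ax":0,"ay":0.1,"az":0},{"tx":0.115,"ty":0.0013,"tz":0.0004,"ax":0,"ay":0.1,"az":0},{"tx":0.13,"ty":0.0013,"tz":0.0004,"ax":0,"ay":0.1,"az":0},{"tx":0.13,"ty":0.0013,"tz":0.0004,"ax":0,"ay":0.1,"az":0},{"tx":0.13,"ty":0.0013,"tz":0.0004,"ax":0,"ay":0.1,"az":0},{"tx":0.13,"ty":0.0013,"tz":0.0004,"ax":0,"ay":0.1,"az":0},{"tx":0.13,"ty":0.0013,"tz":0.0004,"ax":0,"ay":0.1,"az":0}]'
python3 -c "
from h import *
plan(.4812,.0758,.0225,69)"
```

```text
clock: 6.2
position: [0.4815, 0.0755, 0.0307]
eef_rot: [[0.002, -0.359, -0.934], [0.0, -0.934, 0.359], [-1.0, -0.001, -0.002]]
ft_force: [-0.3, -0.6, -1.6]
opening: 0.4
t [ 0.0082 -0.0002  0.0004] a [-0.01 -0.11  0.06] | clock 6.2 pos [0.4815 0.0755 0.0307] yaw -111.01 F [-0.3 -0.6 -1.6] op 0.4 j7 -132.9
```

```bash
python3 -m crank '[{"tx":0.005,"ty":0,"tz":0.0004,"ax":0,"ay":-0.1,"az":0},{"tx":0.0088,"ty":0,"tz":0.0004,"ax":0,"ay":-0.1,"az":0},{"tx":0.0088,"ty":0,"tz":0.0004,"ax":0,"ay":-0.1,"az":0},{"tx":0.0088,"ty":0,"tz":0.0004,"ax":0,"ay":-0.1,"az":0},{"tx":0.0088,"ty":0,"tz":0.0004,"ax":0,"ay":-0.1,"az":0}]'
python3 -c "
from h import *
plan(.4812,.0758,.0217,69)"
```

```text
clock: 6.7
position: [0.4805, 0.0754, 0.0215]
eef_rot: [[-0.001, -0.359, -0.934], [0.0, -0.934, 0.359], [-1.0, -0.0, 0.001]]
ft_force: [-2.6, -0.9, 11.0]
opening: 0.398
t [-0.0002 -0.0006 -0.0005] a [-0.01  0.04  0.  ] | clock 6.7 pos [0.4805 0.0754 0.0215] yaw -111.01 F [-2.6 -0.9 11. ] op 0.398 j7 -133.3
```

```bash
python3 -m crank '[{"tx":-0.0005,"ty":0,"tz":0,"ax":0,"ay":0,"az":0},{"tx":-0.0005,"ty":0,"tz":0,"ax":0,"ay":0,"az":0},{"tx":-0.0005,"ty":0,"tz":0,"ax":0,"ay":0,"az":0},{"tx":-0.03,"ty":0,"tz":0,"ax":0,"ay":0,"az":0},{"tx":-0.08,"ty":0,"tz":0,"ax":0,"ay":0,"az":0},{"tx":-0.08,"ty":0,"tz":0,"ax":0,"ay":0,"az":0},{"tx":-0.08,"ty":0,"tz":0,"ax":0,"ay":0,"az":0}]' 0.4
python3 -c "
from h import *
plan(.485,.2208,.10,97)"
```

```text
clock: 7.4
position: [0.4812, 0.0755, 0.1019]
eef_rot: [[0.002, -0.359, -0.933], [0.001, -0.933, 0.359], [-1.0, -0.001, -0.001]]
ft_force: [0.5, 0.1, 0.0]
opening: 0.602
t [ 0.002  -0.137   0.0486] a [-28.02  -0.08   0.05] | clock 7.4 pos [0.4812 0.0755 0.1019] yaw -111.02 F [0.5 0.1 0. ] op 0.602 j7 -129.9
```

```bash
python3 -m crank '[{"tx":-0.03,"ty":-0.04,"tz":0.015,"ax":-8,"ay":0,"az":0},{"tx":-0.058,"ty":-0.08,"tz":0.03,"ax":-16,"ay":0,"az":0},{"tx":-0.058,"ty":-0.12,"tz":0.045,"ax":-24,"ay":0,"az":0},{"tx":-0.058,"ty":-0.137,"tz":0.0486,"ax":-28,"ay":0,"az":0},{"tx":-0.058,"ty":-0.137,"tz":0.0486,"ax":-28,"ay":0,"az":0},{"tx":-0.058,"ty":-0.137,"tz":0.0486,"ax":-28,"ay":0,"az":0},{"tx":-0.058,"ty":-0.137,"tz":0.0486,"ax":-28,"ay":0,"az":0},{"tx":-0.058,"ty":-0.137,"tz":0.0486,"ax":-28,"ay":0,"az":0}]' 0.4
python3 -c "
from h import *
I=vision.snapshot('wrist')[:,:,::-1].copy()
cv2.imwrite('pics/w4.png',I)
plate('wrist',.485,.2208,.008,I)
plan(.485,.2208,.008,97)"
```

```text
clock: 8.2
position: [0.4842, 0.2191, 0.1583]
eef_rot: [[-0.002, 0.119, -0.993], [-0.0, -0.993, -0.119], [-1.0, -0.0, 0.002]]
ft_force: [0.9, -0.6, 0.8]
opening: 0.601
wrist [0.4841 0.2208] size [48.3 36.4] yaw long 6.7
t [ 0.1505 -0.0013 -0.0012] a [-0.15  0.11  0.01] | clock 8.25 pos [0.4842 0.2193 0.1585] yaw -83.15 F [-0.3  0.1  0.5] op 0.6 j7 -119.5
```

```bash
python3 -m crank '[{"tx":0.05,"ty":-0.0014,"tz":-0.0006,"ax":0,"ay":0.1,"az":0},{"tx":0.1,"ty":-0.0014,"tz":-0.0006,"ax":0,"ay":0.1,"az":0},{"tx":0.13,"ty":-0.0014,"tz":-0.0006,"ax":0,"ay":0.1,"az":0},{"tx":0.146,"ty":-0.0014,"tz":-0.0006,"ax":0,"ay":0.1,"az":0},{"tx":0.146,"ty":-0.0014,"tz":-0.0006,"ax":0,"ay":0.1,"az":0},{"tx":0.146,"ty":-0.0014,"tz":-0.0006,"ax":0,"ay":0.1,"az":0},{"tx":0.146,"ty":-0.0014,"tz":-0.0006,"ax":0,"ay":0.1,"az":0},{"tx":0.146,"ty":-0.0014,"tz":-0.0006,"ax":0,"ay":0.1,"az":0}]' 0.4
python3 -c "
from h import *
plan(.4846,.2207,.0077,97)
I=vision.snapshot('wrist')[:,:,::-1].copy()
plate('wrist',.4846,.2207,.008,I)
"
```

```text
clock: 9.05
position: [0.4853, 0.2225, 0.0143]
eef_rot: [[0.003, 0.121, -0.993], [0.002, -0.993, -0.121], [-1.0, -0.001, -0.003]]
ft_force: [-0.4, -0.2, 0.5]
opening: 0.598
t [0.0066 0.0018 0.0009] a [-0.03 -0.16  0.08] | clock 9.05 pos [0.4853 0.2225 0.0143] yaw -83.03 F [-0.4 -0.2  0.5] op 0.598 j7 -125.6
wrist [0.4839 0.2206] size [48.2 36. ] yaw long 6.8
```

```bash
python3 -m crank '[{"tx":0.005,"ty":0.0013,"tz":0.001,"ax":0,"ay":-0.1,"az":0},{"tx":0.005,"ty":0.0013,"tz":0.001,"ax":0,"ay":-0.1,"az":0},{"tx":0.005,"ty":0.0013,"tz":0.001,"ax":0,"ay":-0.1,"az":0},{"tx":0.005,"ty":0.0013,"tz":0.001,"ax":0,"ay":-0.1,"az":0},{"tx":0.005,"ty":0.0013,"tz":0.001,"ax":0,"ay":-0.1,"az":0}]' 0.4
python3 -c "
from h import *
plan(.4843,.2207,.0077,97)"
```

```text
clock: 9.6
position: [0.4835, 0.2209, 0.0079]
eef_rot: [[-0.001, 0.122, -0.993], [0.001, -0.993, -0.122], [-1.0, -0.001, 0.001]]
ft_force: [-0.5, -1.1, 0.4]
opening: 0.601
t [ 0.0002  0.0003 -0.0008] a [-0.    0.08  0.05] | clock 9.6 pos [0.4835 0.2209 0.0079] yaw -83.0 F [-0.5 -1.1  0.4] op 0.601 j7 -125.7
```

Close and lift to a hover over the pile (turn back 28°).

```bash
python3 -m crank '[{"tx":0,"ty":0,"tz":-0.0007,"ax":0,"ay":0,"az":0},{"tx":0,"ty":0,"tz":-0.0007,"ax":0,"ay":0,"az":0},{"tx":0,"ty":0,"tz":-0.0007,"ax":0,"ay":0,"az":0},{"tx":0,"ty":0,"tz":-0.0007,"ax":0,"ay":0,"az":0},{"tx":0,"ty":0,"tz":-0.0007,"ax":0,"ay":0,"az":0}]' 1 50
python3 -c "
from h import *
plan(.4811,.0757,.16,69)"
```

```text
clock: 10.1
position: [0.4843, 0.2211, 0.0082]
eef_rot: [[-0.001, 0.122, -0.993], [0.001, -0.993, -0.122], [-1.0, -0.001, 0.001]]
ft_force: [-0.7, -0.5, 5.9]
opening: 0.399
t [-0.1519  0.1438  0.0211] a [27.99  0.07  0.04] | clock 10.1 pos [0.4843 0.2211 0.0082] yaw -83.01 F [-0.7 -0.5  5.9] op 0.399 j7 -125.7
```

```bash
python3 -m crank '[{"tx":-0.03,"ty":0,"tz":0,"ax":0,"ay":0,"az":0},{"tx":-0.07,"ty":0,"tz":0,"ax":0,"ay":0,"az":0},{"tx":-0.11,"ty":0.03,"tz":0.005,"ax":8,"ay":0,"az":0},{"tx":-0.152,"ty":0.06,"tz":0.01,"ax":16,"ay":0,"az":0},{"tx":-0.152,"ty":0.1,"tz":0.015,"ax":24,"ay":0,"az":0},{"tx":-0.152,"ty":0.1438,"tz":0.0211,"ax":28,"ay":0,"az":0},{"tx":-0.152,"ty":0.1438,"tz":0.0211,"ax":28,"ay":0,"az":0},{"tx":-0.152,"ty":0.1438,"tz":0.0211,"ax":28,"ay":0,"az":0},{"tx":-0.152,"ty":0.1438,"tz":0.0211,"ax":28,"ay":0,"az":0},{"tx":-0.152,"ty":0.1438,"tz":0.0211,"ax":28,"ay":0,"az":0},{"tx":-0.152,"ty":0.1438,"tz":0.0211,"ax":28,"ay":0,"az":0},{"tx":-0.152,"ty":0.1438,"tz":0.0211,"ax":28,"ay":0,"az":0}]'
cat > d.py <<'E'
from h import *
I=vision.snapshot('wrist')[:,:,::-1].copy(); cv2.imwrite('pics/w5.png',I)
c=vision.get_calibration('wrist');o=r.get_obs()
def dots(boxes):
    out=[]
    for u0,u1,v0,v1 in boxes:
        g=I[v0:v1,u0:u1,1].astype(int); v,u=np.nonzero(g<150); out.append((u.mean()+u0,v.mean()+v0))
    return out
a=dots([(305,331,196,215),(305,331,239,257)]);b=dots([(300,330,280,304),(300,330,356,380)])
print(a,b)
P=[at(c,*q,.022) for q in a];Q=[at(c,*q,o['position'][2]) for q in b]
for X in(P,Q): m=(X[0]+X[1])/2; d=X[0]-X[1]; print(m.round(4),np.linalg.norm(d).round(4),np.degrees(np.arctan2(d[1],d[0])).round(2)%180)
plan(.4811,.0757,.0305,69)
E
python3 d.py
```

```text
clock: 11.3
position: [0.4808, 0.0763, 0.1596]
eef_rot: [[-0.002, -0.357, -0.934], [0.001, -0.934, 0.357], [-1.0, -0.0, 0.002]]
ft_force: [-0.4, -0.9, -1.5]
opening: 0.403
[(np.float64(316.0449438202247), np.float64(208.42696629213484)), (np.float64(315.9382716049383), np.float64(251.82716049382717))] [(np.float64(314.54624277456645), np.float64(292.58670520231215)), (np.float64(314.4554794520548), np.float64(368.2157534246575))]
[0.4808 0.0755 0.022 ] 0.0301 158.99
[0.4805 0.0767 0.1597] 0.0301 159.01
t [ 0.1292  0.0004 -0.0006] a [0.07 0.11 0.01] | clock 11.35 pos [0.4809 0.0762 0.1597] yaw -110.93 F [ 0.4  0.7 -1.1] op 0.401 j7 -128.0
```

View pics/w5.png

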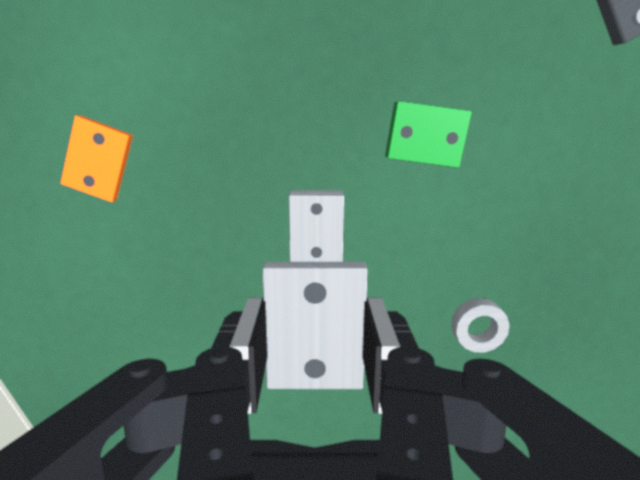

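Plates are aligned; the pile's dots are at (316,208) and (316,252), the held plate's at (314.5,293) and (314.5,368). Descending.

```bash
python3 -m crank '[{"tx":0.05,"ty":0.0008,"tz":-0.0006,"ax":0,"ay":0.1,"az":0},{"tx":0.09,"ty":0.0008,"tz":-0.0006,"ax":0,"ay":0.1,"az":0},{"tx":0.11,"ty":0.0008,"tz":-0.0006,"ax":0,"ay":0.1,"az":0},{"tx":0.12,"ty":0.0008,"tz":-0.0006,"ax":0,"ay":0.1,"az":0},{"tx":0.12,"ty":0.0008,"tz":-0.0006,"ax":0,"ay":0.1,"az":0},{"tx":0.12,"ty":0.0008,"tz":-0.0006,"ax":0,"ay":0.1,"az":0},{"tx":0.12,"ty":0.0008,"tz":-0.0006,"ax":0,"ay":0.1,"az":0},{"tx":0.12,"ty":0.0008,"tz":-0.0006,"ax":0,"ay":0.1,"az":0},{"tx":0.12,"ty":0.0008,"tz":-0.0006,"ax":0,"ay":0.1,"az":0},{"tx":0.12,"ty":0.0008,"tz":-0.0006,"ax":0,"ay":0.1,"az":0}]'
python3 -c "
from h import *
plan(.4812,.0752,.030,69)"
```

```text
clock: 12.35
position: [0.4813, 0.0746, 0.0402]
eef_rot: [[0.001, -0.359, -0.934], [0.0, -0.934, 0.359], [-1.0, -0.0, -0.001]]
ft_force: [0.5, 0.3, -1.3]
opening: 0.399
t [ 0.0102 -0.0005  0.0003] a [-0.01 -0.05  0.02] | clock 12.35 pos [0.4813 0.0746 0.0402] yaw -111.01 F [ 0.5  0.3 -1.3] op 0.399 j7 -132.6
```

```bash
python3 -m crank '[{"tx":0.006,"ty":-0.0005,"tz":0,"ax":0,"ay":0,"az":0},{"tx":0.0105,"ty":-0.0005,"tz":0,"ax":0,"ay":0,"az":0},{"tx":0.0105,"ty":-0.0005,"tz":0,"ax":0,"ay":0,"az":0},{"tx":0.0105,"ty":-0.0005,"tz":0,"ax":0,"ay":0,"az":0},{"tx":0.0105,"ty":-0.0005,"tz":0,"ax":0,"ay":0,"az":0}]'
python3 -c "
from h import *
plan(.4812,.0752,.030,69)"
```

```text
clock: 12.85
position: [0.4814, 0.0752, 0.0301]
eef_rot: [[0.0, -0.358, -0.934], [-0.0, -0.934, 0.358], [-1.0, 0.0, -0.001]]
ft_force: [-5.3, -1.8, 16.4]
opening: 0.399
t [0.0001 0.     0.0002] a [-0.   -0.03 -0.02] | clock 12.85 pos [0.4814 0.0752 0.0301] yaw -111.0 F [-5.3 -1.8 16.4] op 0.399 j7 -133.2
```

```bash
python3 -m crank '[{"tx":-0.001,"ty":0,"tz":0,"ax":0,"ay":0,"az":0},{"tx":-0.001,"ty":0,"tz":0,"ax":0,"ay":0,"az":0},{"tx":-0.001,"ty":0,"tz":0,"ax":0,"ay":0,"az":0},{"tx":0.006,"ty":0,"tz":0,"ax":0,"ay":0,"az":0},{"tx":0.013,"ty":0,"tz":0,"ax":0,"ay":0,"az":0},{"tx":0.018,"ty":0,"tz":0,"ax":0,"ay":0,"az":0},{"tx":0.018,"ty":0,"tz":0,"ax":0,"ay":0,"az":0},{"tx":0.018,"ty":0,"tz":0,"ax":0,"ay":0,"az":0},{"tx":0.018,"ty":0,"tz":0,"ax":0,"ay":0,"az":0}]' 0.4
python3 -m crank '[{"tx":0,"ty":0,"tz":0,"ax":0,"ay":0,"az":0},{"tx":0,"ty":0,"tz":0,"ax":0,"ay":0,"az":0},{"tx":0,"ty":0,"tz":0,"ax":0,"ay":0,"az":0},{"tx":0,"ty":0,"tz":0,"ax":0,"ay":0,"az":0},{"tx":0,"ty":0,"tz":0,"ax":0,"ay":0,"az":0},{"tx":0,"ty":0,"tz":0,"ax":0,"ay":0,"az":0}]' 1 25
```

```text
clock: 13.75
position: [0.4813, 0.0752, 0.0114]
eef_rot: [[0.0, -0.358, -0.934], [0.0, -0.934, 0.358], [-1.0, -0.0, -0.0]]
ft_force: [-0.5, 0.0, -0.9]
opening: 0.599
clock: 14.35
position: [0.4815, 0.0752, 0.0116]
eef_rot: [[0.001, -0.358, -0.934], [0.0, -0.934, 0.358], [-1.0, -0.0, -0.001]]
ft_force: [0.2, 1.1, 4.3]
opening: 0.415
```

```bash
python3 -m crank '[{"tx":0,"ty":0,"tz":0,"ax":0,"ay":0,"az":0},{"tx":0,"ty":0,"tz":0,"ax":0,"ay":0,"az":0},{"tx":-0.03,"ty":0,"tz":0,"ax":0,"ay":0,"az":0},{"tx":-0.06,"ty":0,"tz":0,"ax":-8,"ay":0,"az":0},{"tx":-0.09,"ty":0,"tz":0,"ax":-16,"ay":0,"az":0},{"tx":-0.1,"ty":0,"tz":0,"ax":-24,"ay":0,"az":0},{"tx":-0.1,"ty":0,"tz":0,"ax":-32,"ay":0,"az":0},{"tx":-0.1,"ty":0,"tz":0,"ax":-40,"ay":0,"az":0},{"tx":-0.1,"ty":0,"tz":0,"ax":-48,"ay":0,"az":0},{"tx":-0.1,"ty":0,"tz":0,"ax":-56,"ay":0,"az":0},{"tx":-0.1,"ty":0,"tz":0,"ax":-64,"ay":0,"az":0},{"tx":-0.1,"ty":0,"tz":0,"ax":-72,"ay":0,"az":0},{"tx":-0.1,"ty":0,"tz":0,"ax":-80,"ay":0,"az":0},{"tx":-0.1,"ty":0,"tz":0,"ax":-88,"ay":0,"az":0},{"tx":-0.1,"ty":0,"tz":0,"ax":-90,"ay":0,"az":0},{"tx":-0.1,"ty":0,"tz":0,"ax":-90,"ay":0,"az":0},{"tx":-0.1,"ty":0,"tz":0,"ax":-90,"ay":0,"az":0}]' 0.25
python3 -c "
from h import *
I=vision.snapshot('wrist')[:,:,::-1].copy(); cv2.imwrite('pics/w6.png',I)
plan(.4811,.0756,.0305,159)
plate('wrist',.4811,.0756,.030,I)"
```

```text
clock: 16.05
position: [0.481, 0.0749, 0.111]
eef_rot: [[-0.001, 0.933, -0.36], [0.0, -0.36, -0.933], [-1.0, -0.001, 0.0]]
ft_force: [-0.7, 0.9, 0.1]
opening: 0.747
t [ 0.0806 -0.0001 -0.0006] a [-0.09  0.    0.02] | clock 16.1 pos [0.481  0.075  0.1111] yaw -21.09 F [-0.2  0.5 -0.9] op 0.748 j7 -43.5
wrist [0.4814 0.0757] size [36.  48.4] yaw long 159.0
```

View pics/w6.png

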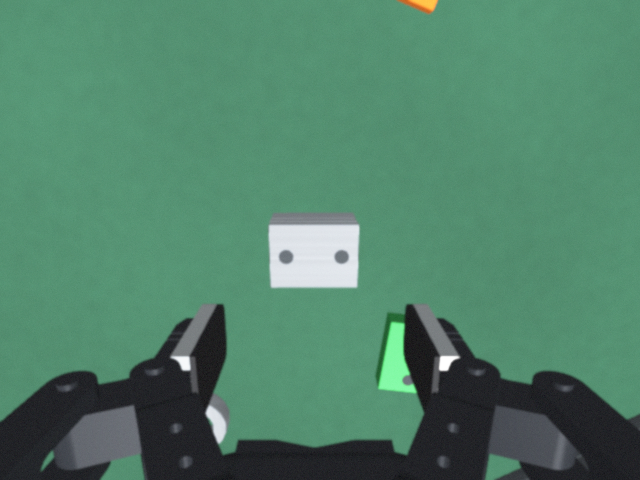

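The pile reads as one 48×36 rectangle with its layers nearly flush (about 1 mm off along its length). I'll make one gentle squeeze along that side, keeping clear of the green plate.

```bash
python3 -m crank '[{"tx":0.04,"ty":0,"tz":-0.0007,"ax":0,"ay":0,"az":0},{"tx":0.075,"ty":0,"tz":-0.0007,"ax":0,"ay":0,"az":0},{"tx":0.09,"ty":0,"tz":-0.0007,"ax":0,"ay":0,"az":0},{"tx":0.097,"ty":0,"tz":-0.0007,"ax":0,"ay":0,"az":0},{"tx":0.097,"ty":0,"tz":-0.0007,"ax":0,"ay":0,"az":0},{"tx":0.097,"ty":0,"tz":-0.0007,"ax":0,"ay":0,"az":0},{"tx":0.097,"ty":0,"tz":-0.0007,"ax":0,"ay":0,"az":0},{"tx":0.097,"ty":0,"tz":-0.0007,"ax":0,"ay":0,"az":0}]' 0.25
python3 -m crank '[{"tx":0,"ty":0,"tz":0,"ax":0,"ay":0,"az":0},{"tx":0,"ty":0,"tz":0,"ax":0,"ay":0,"az":0},{"tx":0,"ty":0,"tz":0,"ax":0,"ay":0,"az":0},{"tx":0,"ty":0,"tz":0,"ax":0,"ay":0,"az":0},{"tx":0,"ty":0,"tz":0,"ax":0,"ay":0,"az":0},{"tx":0,"ty":0,"tz":0,"ax":0,"ay":0,"az":0}]' 1 25
python3 -m crank '[{"tx":0,"ty":0,"tz":0,"ax":0,"ay":0,"az":0},{"tx":0,"ty":0,"tz":0,"ax":0,"ay":0,"az":0},{"tx":0,"ty":0,"tz":0,"ax":0,"ay":0,"az":0},{"tx":-0.03,"ty":0,"tz":0,"ax":0,"ay":0,"az":0},{"tx":-0.08,"ty":0,"tz":0,"ax":0,"ay":0,"az":0},{"tx":-0.13,"ty":0,"tz":0,"ax":0,"ay":0,"az":0},{"tx":-0.18,"ty":0,"tz":0,"ax":0,"ay":0,"az":0},{"tx":-0.2,"ty":0,"tz":0,"ax":0,"ay":0,"az":0},{"tx":-0.2,"ty":0,"tz":0,"ax":0,"ay":0,"az":0}]' 0.25
python3 -c "
from h import *
plan(.598,-.2035,.2,9);plan(.598,-.2035,.2,99)"
```

```text
clock: 16.9
position: [0.4822, 0.0758, 0.0153]
eef_rot: [[0.002, 0.933, -0.359], [0.0, -0.359, -0.933], [-1.0, 0.002, -0.001]]
ft_force: [-0.6, -0.8, -0.2]
opening: 0.752
clock: 17.5
position: [0.4816, 0.0759, 0.0149]
eef_rot: [[0.001, 0.934, -0.358], [-0.0, -0.358, -0.934], [-1.0, 0.001, -0.0]]
ft_force: [-1.9, 0.8, 5.1]
opening: 0.558
clock: 18.4
position: [0.4833, 0.0763, 0.218]
eef_rot: [[0.007, 0.933, -0.359], [-0.0, -0.359, -0.934], [-1.0, 0.006, -0.002]]
ft_force: [0.2, 0.6, -0.1]
opening: 0.755
t [0.0188 0.2072 0.2201] a [-3.001e+01 -3.000e-02 -3.900e-01] | clock 18.4 pos [0.4833 0.0763 0.218 ] yaw -21.01 F [ 0.2  0.6 -0.1] op 0.755 j7 -39.2
t [0.0188 0.2072 0.2201] a [59.99 -0.31 -0.26] | clock 18.4 pos [0.4833 0.0763 0.218 ] yaw -21.01 F [ 0.2  0.6 -0.1] op 0.755 j7 -39.2
```

```bash
python3 -m crank '[{"tx":0,"ty":0.03,"tz":0.03,"ax":8,"ay":0,"az":0},{"tx":0,"ty":0.06,"tz":0.06,"ax":16,"ay":0,"az":0},{"tx":0,"ty":0.09,"tz":0.09,"ax":24,"ay":0,"az":0},{"tx":0,"ty":0.12,"tz":0.12,"ax":32,"ay":0,"az":0},{"tx":0.018,"ty":0.15,"tz":0.15,"ax":40,"ay":0,"az":0},{"tx":0.018,"ty":0.18,"tz":0.18,"ax":48,"ay":0,"az":0},{"tx":0.018,"ty":0.2072,"tz":0.22,"ax":56,"ay":0,"az":0},{"tx":0.018,"ty":0.2072,"tz":0.22,"ax":60,"ay":-0.3,"az":-0.2},{"tx":0.018,"ty":0.2072,"tz":0.22,"ax":60,"ay":-0.3,"az":-0.2},{"tx":0.018,"ty":0.2072,"tz":0.22,"ax":60,"ay":-0.3,"az":-0.2},{"tx":0.018,"ty":0.2072,"tz":0.22,"ax":60,"ay":-0.3,"az":-0.2},{"tx":0.018,"ty":0.2072,"tz":0.22,"ax":60,"ay":-0.3,"az":-0.2},{"tx":0.018,"ty":0.2072,"tz":0.22,"ax":60,"ay":-0.3,"az":-0.2},{"tx":0.018,"ty":0.2072,"tz":0.22,"ax":60,"ay":-0.3,"az":-0.2}]' 0.25
python3 -c "
from h import *
I=vision.snapshot('wrist')[:,:,::-1].copy(); cv2.imwrite('pics/w7.png',I)
plan(.598,-.2035,.101,99)
T=vision.snapshot('top')[:,:,::-1]
S=vision.snapshot('scene')[:,:,::-1]
s=cv2.resize(S[230:330,330:450],(480,400),interpolation=cv2.INTER_CUBIC);cv2.imwrite('pics/pair.png',np.hstack([cv2.resize(I,(533,400)),s[:,120:380]]))"
```

```text
clock: 19.8
position: [0.596, -0.2036, 0.1965]
eef_rot: [[-0.006, 0.157, -0.988], [-0.001, -0.988, -0.157], [-1.0, -0.0, 0.006]]
ft_force: [0.0, -0.4, -0.2]
opening: 0.752
t [ 0.0954  0.0002 -0.0025] a [0.03 0.33 0.01] | clock 19.85 pos [ 0.596  -0.2037  0.1965] yaw -80.97 F [ 0.8  1.1 -0. ] op 0.749 j7 -72.5
```

View pics/pair.png

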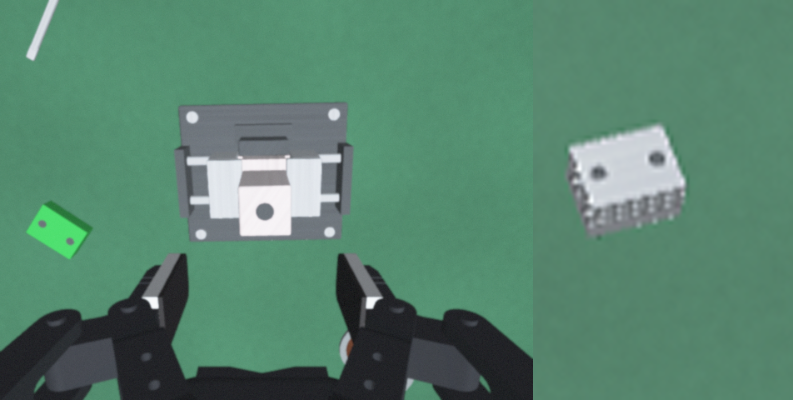

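```bash
python3 -c "
from h import *
I=cv2.imread('pics/w7.png');c=vision.get_calibration('wrist')
S=[]
for u,v in[(230,140),(401,137),(241,281),(395,279)]:
    g=I[v-14:v+14,u-14:u+14,1].astype(int);m=(I[v-14:v+14,u-14:u+14].min(2)>150);y,x=np.nonzero(m);S.append((x.mean()+u-14,y.mean()+v-14))
P=[at(c,*q,.013)[:2] for q in S];print(np.round(S,1),np.round(P,4),np.mean(P,0))
for i,j in((0,1),(2,3),(0,2),(1,3)):d=P[j]-P[i];print(np.linalg.norm(d).round(4),np.degrees(np.arctan2(d[1],d[0])).round(2))
g=I[238:270,300:338];m=g.max(2)<120;y,x=np.nonzero(m);h=(x.mean()+300,y.mean()+238);print(h,at(c,*h,.116))
plan(.598,-.2035,.101,99)
"
```

```text
[[230.3 140.3]
 [400.6 136.9]
 [241.  280.8]
 [395.3 278.1]] [[ 0.6418 -0.1338]
 [ 0.6638 -0.2571]
 [ 0.5324 -0.1534]
 [ 0.5543 -0.2767]] [ 0.59806436 -0.20527495]
0.1253 -79.89
0.1252 -79.93
0.1111 -169.82
0.1112 -169.85
(np.float64(317.0), np.float64(252.5)) [ 0.59914812 -0.20465164  0.116     ]
t [ 0.0953 -0.     -0.0026] a [0.01 0.33 0.02] | clock 19.95 pos [ 0.596  -0.2039  0.1964] yaw -80.99 F [ 1.2  0.3 -0. ] op 0.749 j7 -72.5
```

```bash
python3 -m crank '[{"tx":0.04,"ty":0.001,"tz":-0.0024,"ax":-1.1,"ay":0.3,"az":0},{"tx":0.08,"ty":0.001,"tz":-0.0024,"ax":-1.1,"ay":0.3,"az":0},{"tx":0.105,"ty":0.001,"tz":-0.0024,"ax":-1.1,"ay":0.3,"az":0},{"tx":0.114,"ty":0.001,"tz":-0.0024,"ax":-1.1,"ay":0.3,"az":0},{"tx":0.114,"ty":0.001,"tz":-0.0024,"ax":-1.1,"ay":0.3,"az":0},{"tx":0.114,"ty":0.001,"tz":-0.0024,"ax":-1.1,"ay":0.3,"az":0},{"tx":0.114,"ty":0.001,"tz":-0.0024,"ax":-1.1,"ay":0.3,"az":0},{"tx":0.114,"ty":0.001,"tz":-0.0024,"ax":-1.1,"ay":0.3,"az":0},{"tx":0.114,"ty":0.001,"tz":-0.0024,"ax":-1.1,"ay":0.3,"az":0},{"tx":0.114,"ty":0.001,"tz":-0.0024,"ax":-1.1,"ay":0.3,"az":0}]' 0.25
python3 -c "
from h import *
plan(.5985,-.2045,.080,100.1)"
```

```text
clock: 20.95
position: [0.5981, -0.2047, 0.0828]
eef_rot: [[-0.0, 0.175, -0.985], [0.0, -0.985, -0.175], [-1.0, -0.0, 0.0]]
ft_force: [0.2, -0.5, -0.6]
opening: 0.749
t [ 0.0028 -0.0001 -0.0004] a [-0.01  0.    0.  ] | clock 20.95 pos [ 0.5981 -0.2047  0.0828] yaw -79.91 F [ 0.2 -0.5 -0.6] op 0.749 j7 -73.2
```

```bash
python3 -m crank '[{"tx":0.0028,"ty":0,"tz":-0.0004,"ax":0,"ay":0,"az":0},{"tx":0.0028,"ty":0,"tz":-0.0004,"ax":0,"ay":0,"az":0},{"tx":0.0028,"ty":0,"tz":-0.0004,"ax":0,"ay":0,"az":0},{"tx":0.0028,"ty":0,"tz":-0.0004,"ax":0,"ay":0,"az":0},{"tx":0.0028,"ty":0,"tz":-0.0004,"ax":0,"ay":0,"az":0},{"tx":0.0028,"ty":0,"tz":-0.0004,"ax":0,"ay":0,"az":0},{"tx":0.0028,"ty":0,"tz":-0.0004,"ax":0,"ay":0,"az":0},{"tx":0.0028,"ty":0,"tz":-0.0004,"ax":0,"ay":0,"az":0}]' 1 90
python3 -c "
from h import *
plan(.5985,-.2045,.080,100.1)
o=r.get_obs();print(o['eef_rot'].round(3),o['wrist_torque'].round(2))"
```

```text
clock: 21.75
position: [0.5981, -0.2045, 0.0793]
eef_rot: [[-0.001, 0.175, -0.985], [0.0, -0.985, -0.175], [-1.0, -0.001, 0.001]]
ft_force: [0.2, 0.5, -1.7]
opening: 0.387
t [-0.0007  0.0001 -0.0004] a [-0.01  0.06  0.04] | clock 21.75 pos [ 0.5981 -0.2045  0.0793] yaw -79.91 F [ 0.2  0.5 -1.7] op 0.387 j7 -73.3
[[-0.001  0.175 -0.985]
 [ 0.    -0.985 -0.175]
 [-1.    -0.001  0.001]] [-0.09 -0.09  0.05]
```

```bash
python3 -m crank '[{"tx":-0.0002,"ty":0.0018,"tz":0,"ax":0,"ay":0,"az":-1.5},{"tx":-0.0003,"ty":0.0035,"tz":0,"ax":0,"ay":0,"az":-3},{"tx":-0.0003,"ty":0.0053,"tz":0,"ax":0,"ay":0,"az":-4.5},{"tx":-0.0004,"ty":0.0071,"tz":0,"ax":0,"ay":0,"az":-6},{"tx":-0.0003,"ty":0.0089,"tz":0,"ax":0,"ay":0,"az":-7.5},{"tx":-0.0003,"ty":0.0101,"tz":0,"ax":0,"ay":0,"az":-8.6},{"tx":-0.0003,"ty":0.0101,"tz":0,"ax":0,"ay":0,"az":-8.6},{"tx":-0.0003,"ty":0.0101,"tz":0,"ax":0,"ay":0,"az":-8.6},{"tx":-0.0003,"ty":0.0101,"tz":0,"ax":0,"ay":0,"az":-8.6}]'
cat > l.py <<'E'
from h import *
o=r.get_obs();R=o['eef_rot'];s=np.array([.1754,-.9845,0])
print('lean deg to tool+y',np.degrees(np.arcsin(-R[:,0]@s)).round(2),'y-off',((o['position']-[.5981,-.2045,0])@s).round(4),'tau',o['wrist_torque'].round(2),'op',o['opening'].round(3),'z',o['position'][2].round(4))
E
python3 l.py
```

```text
clock: 22.65
position: [0.6002, -0.2139, 0.0798]
eef_rot: [[-0.027, 0.173, -0.984], [0.149, -0.973, -0.175], [-0.988, -0.152, 0.0]]
ft_force: [-1.6, 3.6, 0.9]
opening: 0.389Traceback (most recent call last):
  File "l.py", line 3, in <module>
    print('lean deg to tool+y',np.degrees(np.arcsin(-R[:,0]@s)).round(2),'y-off',((o['position']-[.5981,-.2045,0])@s).round(4),'tau',o['wrist_torque'].round(2),'op',o['opening'].round(3),'z',o['position'][2].round(4))
                                                                                                                                                                     ^^^^^^^^^^^^^^^^^^
AttributeError: 'float' object has no attribute 'round'
```

```bash
sed -i "s/o\['opening'\].round(3)/round(o['opening'],3)/" l.py; python3 l.py; python3 -m crank '[{"tx":0.0004,"ty":-0.0025,"tz":0,"ax":0,"ay":0,"az":2.15},{"tx":0.0008,"ty":-0.005,"tz":0,"ax":0,"ay":0,"az":4.3},{"tx":0.0013,"ty":-0.0075,"tz":0,"ax":0,"ay":0,"az":6.5},{"tx":0.0018,"ty":-0.01,"tz":0,"ax":0,"ay":0,"az":8.6},{"tx":0.0018,"ty":-0.01,"tz":0,"ax":0,"ay":0,"az":8.6},{"tx":0.0018,"ty":-0.01,"tz":0,"ax":0,"ay":0,"az":8.6},{"tx":0.0018,"ty":-0.01,"tz":0,"ax":0,"ay":0,"az":8.6}]'; python3 l.py
```

```text
lean deg to tool+y 8.73 y-off 0.0096 tau [0.92 0.34 0.02] op 0.389 z 0.0798
clock: 23.35
position: [0.5982, -0.2053, 0.0794]
eef_rot: [[-0.001, 0.174, -0.985], [0.0, -0.985, -0.174], [-1.0, -0.0, 0.001]]
ft_force: [0.4, -1.7, -3.3]
opening: 0.39
lean deg to tool+y 0.03 y-off 0.0008 tau [-0.02  0.01 -0.02] op 0.39 z 0.0794
```

```bash
python3 -m crank '[{"tx":-0.0002,"ty":-0.0018,"tz":0,"ax":0,"ay":0,"az":1.5},{"tx":-0.0003,"ty":-0.0035,"tz":0,"ax":0,"ay":0,"az":3},{"tx":-0.0003,"ty":-0.0053,"tz":0,"ax":0,"ay":0,"az":4.5},{"tx":-0.0004,"ty":-0.0071,"tz":0,"ax":0,"ay":0,"az":6},{"tx":-0.0003,"ty":-0.0089,"tz":0,"ax":0,"ay":0,"az":7.5},{"tx":-0.0003,"ty":-0.0101,"tz":0,"ax":0,"ay":0,"az":8.6},{"tx":-0.0003,"ty":-0.0101,"tz":0,"ax":0,"ay":0,"az":8.6},{"tx":-0.0003,"ty":-0.0101,"tz":0,"ax":0,"ay":0,"az":8.6},{"tx":-0.0003,"ty":-0.0101,"tz":0,"ax":0,"ay":0,"az":8.6}]'; python3 l.py
python3 -m crank '[{"tx":0.0004,"ty":0.0025,"tz":0,"ax":0,"ay":0,"az":-2.15},{"tx":0.0008,"ty":0.005,"tz":0,"ax":0,"ay":0,"az":-4.3},{"tx":0.0013,"ty":0.0075,"tz":0,"ax":0,"ay":0,"az":-6.5},{"tx":0.0018,"ty":0.01,"tz":0,"ax":0,"ay":0,"az":-8.6},{"tx":0.0018,"ty":0.01,"tz":0,"ax":0,"ay":0,"az":-8.6},{"tx":0.0018,"ty":0.01,"tz":0,"ax":0,"ay":0,"az":-8.6},{"tx":0.0018,"ty":0.01,"tz":0,"ax":0,"ay":0,"az":-8.6}]'; python3 l.py
```

```text
clock: 24.25
position: [0.5968, -0.1952, 0.0805]
eef_rot: [[0.027, 0.173, -0.985], [-0.149, -0.973, -0.175], [-0.988, 0.151, -0.0]]
ft_force: [-0.3, -4.8, 2.0]
opening: 0.387
lean deg to tool+y -8.7 y-off -0.0094 tau [-1.05  0.04 -0.03] op 0.387 z 0.0805
clock: 24.95
position: [0.5982, -0.2035, 0.0793]
eef_rot: [[-0.001, 0.177, -0.984], [-0.0, -0.984, -0.177], [-1.0, -0.0, 0.001]]
ft_force: [-0.1, -0.9, -1.7]
opening: 0.385
lean deg to tool+y 0.0 y-off -0.001 tau [-0.43 -0.06  0.  ] op 0.385 z 0.0793
```

```bash
python3 -m crank '[{"tx":-0.001,"ty":0,"tz":0,"ax":0,"ay":0,"az":0},{"tx":-0.002,"ty":0,"tz":0,"ax":0,"ay":0,"az":0},{"tx":-0.003,"ty":0,"tz":0,"ax":0,"ay":0,"az":0},{"tx":-0.004,"ty":0,"tz":0,"ax":0,"ay":0,"az":0},{"tx":-0.005,"ty":0,"tz":0,"ax":0,"ay":0,"az":0},{"tx":-0.006,"ty":0,"tz":0,"ax":0,"ay":0,"az":0},{"tx":-0.006,"ty":0,"tz":0,"ax":0,"ay":0,"az":0},{"tx":-0.006,"ty":0,"tz":0,"ax":0,"ay":0,"az":0}]'; python3 l.py
```

```text
clock: 25.75
position: [0.5983, -0.2045, 0.0855]
eef_rot: [[-0.001, 0.175, -0.985], [0.0, -0.985, -0.175], [-1.0, -0.001, 0.001]]
ft_force: [0.1, -0.5, -3.0]
opening: 0.387
lean deg to tool+y 0.03 y-off 0.0 tau [ 0.01 -0.01 -0.01] op 0.387 z 0.0855
```

```bash
python3 -m crank '[{"tx":-0.006,"ty":0,"tz":0,"ax":0,"ay":0,"az":0},{"tx":-0.014,"ty":0,"tz":0,"ax":0,"ay":0,"az":0},{"tx":-0.024,"ty":0,"tz":0,"ax":0,"ay":0,"az":0},{"tx":-0.034,"ty":0,"tz":0,"ax":0,"ay":0,"az":0},{"tx":-0.044,"ty":0,"tz":0,"ax":0,"ay":0,"az":0},{"tx":-0.054,"ty":0,"tz":0,"ax":0,"ay":0,"az":0},{"tx":-0.062,"ty":0,"tz":0,"ax":0,"ay":0,"az":0},{"tx":-0.066,"ty":0,"tz":0,"ax":0,"ay":0,"az":0},{"tx":-0.066,"ty":0,"tz":0,"ax":0,"ay":0,"az":0},{"tx":-0.066,"ty":0,"tz":0,"ax":0,"ay":0,"az":0},{"tx":-0.066,"ty":0,"tz":0,"ax":0,"ay":0,"az":0},{"tx":-0.066,"ty":0,"tz":0,"ax":0,"ay":0,"az":0}]'; python3 l.py
python3 -c "
from h import *
plan(.5982,-.2045,.151,100.1)
S=vision.snapshot('scene')[:,:,::-1].copy();T=vision.snapshot('top')[:,:,::-1]
a=cv2.resize(S[130:270,190:310],(514,600),interpolation=cv2.INTER_CUBIC);b=cv2.resize(T[170:370,170:330],(280,350))
b=cv2.copyMakeBorder(b,0,250,0,0,0)
cv2.imwrite('pics/fin.png',np.hstack([a,b]))"
```

```text
clock: 26.95
position: [0.598, -0.2044, 0.1509]
eef_rot: [[-0.002, 0.175, -0.985], [0.001, -0.985, -0.175], [-1.0, -0.001, 0.002]]
ft_force: [-0.5, -0.0, -3.2]
opening: 0.386
lean deg to tool+y 0.06 y-off -0.0001 tau [ 0.03 -0.   -0.03] op 0.386 z 0.1509
t [-0.0001  0.0001 -0.0002] a [-0.    0.09  0.06] | clock 26.95 pos [ 0.598  -0.2044  0.1509] yaw -79.9 F [-0.5 -0.  -3.2] op 0.386 j7 -72.0
```

View pics/fin.png

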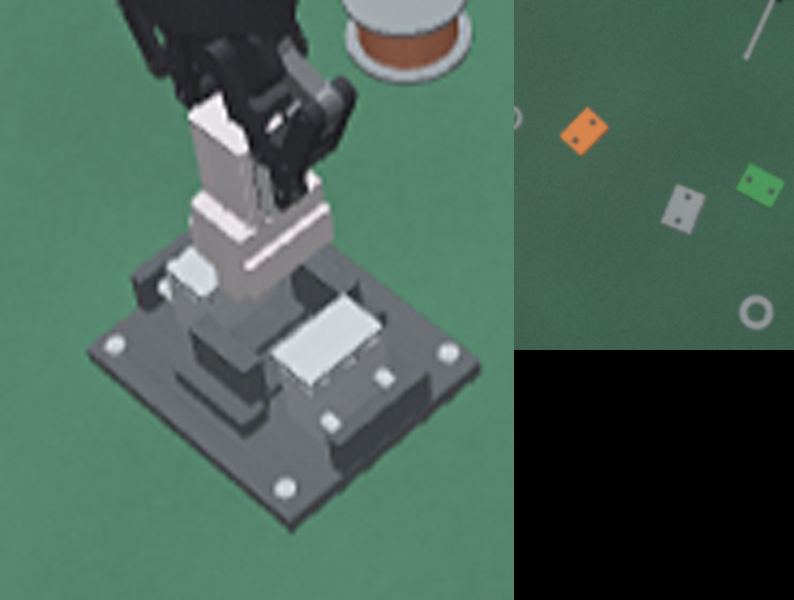

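The block is clear of the nest and upright, both cheeks look pushed out, and the pile sits apart from the orange and green plates. I'll check the foot height numerically, in case the block slipped in the grip.

```bash
python3 -c "
from h import *
c=vision.get_calibration('scene');o=r.get_obs()
a=np.radians(10.1);ex=np.array([np.cos(a),np.sin(a)]);ey=np.array([-ex[1],ex[0]])
b=o['position'][:2]
for d in(0,-.004,-.008):
  for n,z in(('shoulder top',.120),('body bottom',.098),('step50 top',.136)):
    h=.017 if n[:2]=='st' else .021
    print(d,n,[tuple(np.round((np.array(proj(c,[*(b+i*.025*ex+j*h*ey),z+d]))-[190,130])*4.285,0)) for i,j in((1,1),(1,-1),(-1,1))])
print(o['clock'],o['position'],o['dq'].round(2),o['ft_force'])
"
```

```text
0 shoulder top [(np.float64(248.0), np.float64(266.0)), (np.float64(187.0), np.float64(216.0)), (np.float64(329.0), np.float64(203.0))]
0 body bottom [(np.float64(254.0), np.float64(296.0)), (np.float64(193.0), np.float64(246.0)), (np.float64(333.0), np.float64(234.0))]
0 step50 top [(np.float64(238.0), np.float64(238.0)), (np.float64(188.0), np.float64(198.0)), (np.float64(320.0), np.float64(176.0))]
-0.004 shoulder top [(np.float64(249.0), np.float64(271.0)), (np.float64(188.0), np.float64(222.0)), (np.float64(330.0), np.float64(209.0))]
-0.004 body bottom [(np.float64(255.0), np.float64(301.0)), (np.float64(194.0), np.float64(252.0)), (np.float64(334.0), np.float64(239.0))]
-0.004 step50 top [(np.float64(239.0), np.float64(244.0)), (np.float64(189.0), np.float64(204.0)), (np.float64(321.0), np.float64(182.0))]
-0.008 shoulder top [(np.float64(250.0), np.float64(277.0)), (np.float64(189.0), np.float64(227.0)), (np.float64(331.0), np.float64(215.0))]
-0.008 body bottom [(np.float64(256.0), np.float64(306.0)), (np.float64(195.0), np.float64(257.0)), (np.float64(335.0), np.float64(245.0))]
-0.008 step50 top [(np.float64(240.0), np.float64(250.0)), (np.float64(190.0), np.float64(209.0)), (np.float64(322.0), np.float64(187.0))]
27.05 [ 0.59814538 -0.20446856  0.15109617] [ 0.07 -0.08 -0.05 -0.08  0.04  0.02 -0.05] [ 0.06635236 -0.446224   -3.00275374]
```

No slip: the predicted corners match the picture ((248,266), (329,203) and (254,296)). The foot is at z ≈ 0.084, which is 25 mm above the lips, and the arm is still.

```bash
python3 -c "
from bench import job
print(job.close_job())"
```

```text
the job is handed in; nothing more can be done
None
```

I did the whole job in the order asked and handed it in at about 27 s on the robot clock; no verdict came back.

- **Spacer pile:** Both thin plates are on the thick one. I squeezed the pile lightly along both directions to line up the edges, then let it go. The last wrist fit, taken before the second squeeze, read 48.4 × 36.0 mm. The scene picture after that squeeze showed the edges flush.
- **Locating block:** I gripped the head and rocked the block about 8.7° (0.152 rad) to each side. It then lifted with only about 3 N on the wrist, roughly its own weight, so both cheeks had let go.
- **Final hold:** The block is still in the gripper, upright to within about 0.1° and not moving, straight above the nest. Its foot is at about 84 mm, 25 mm above the lips. I took "2 to 3 cm clear" as measured from the lips, the nest's highest part. The block's corners in the final picture matched where they should be, so it had not slipped in the grip.
- **Other things on the bench:** I did not touch them. The orange and green plates and the collar looked unmoved in the final top view, but I did not measure the bystanders again.

**Disagreements:** An early wrist reading of one thin plate was 3 mm off the two fixed cameras because the arm had not settled. It agreed once the arm was still. The measured cheek slide was never read directly; I judged it only from the lean and the free lift.

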